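# Nip a blank in the cam clamp for painting

## Robot

A 6-joint arm with a two-finger parallel gripper is mounted at the origin on the work surface. World frame = base frame: x ahead of the robot, y to its left, z up, the work surface at z = 0. Lengths are in m, angles in degrees, forces in N, time in s.
With the tool pointing down it reaches from about 0.375 to 0.9 m from the base axis. Payload 3.1 kg.
Tool frame: the origin (TCP) lies where the fingers leave the gripper's body, on its centre line; the fingertips stand 70 mm ahead of it and the grasp point (between the pads) lies 51 mm ahead of it; z points along the fingers, y is the line along which they close (so a half turn about z gives the same grasp; the last joint's range is limited). The gripper opens to 87 mm and grips with 3 to 60 N. Pads are 19 mm wide; open, the fingers measure 117 mm over their backs; the gripper's body (75 mm by 190 mm) begins 51 mm behind the grasp point.
Start: joints at [-86.431, 30.224, 82.088, -0, 67.689, -10.227], TCP at [0.149, -0.607, 0.292] pointing down, gripper open.
Joint ranges: [-176.69, 176.69], [-43.24, 126.21], [12.49, 139.97], [-82, 262], [0, 151.66], [-163.58, 163.58]. Speed limits (degrees/s): [159.86, 159.86, 180, 180, 180, 180].

## Interface

Orientations are given as a 3x3 rotation matrix whose columns are the frame's x, y, z axes.
In Python, from rig import readout, capture, calibration, bot, look_for gives the robot as it stands. The module is installed in compiled form; this text tells all that it offers.
- The arm moves only by the shell command python3 -m pendant 'ROWS'. ROWS is JSON, a list of rows, each a list of 7 numbers: the shift along the tool's x, y, z normalised to -1 to 1, where 1 is 200 mm, then the turn, a rotation vector about the tool's x, y, z normalised to -1 to 1, where 1 is 180 degrees, then the closure, from -1 (fully open) to 1 (shut). In form: [[dx, dy, dz, ax, ay, az, grip], ...]. A call has 1 to 8 rows; each row is the pose to reach, as a shift and turn from the pose commanded when the call began, along the tool's axes at that moment, turning the shorter way round; what a row does not reach only later rows make up. A row lasts 1/10 s, in which the tool goes at most 50 mm and 8.59 degrees, less where a joint would pass 70% of its speed; a pose out of reach is approached as far as the arm can. A call with a number of a shift or a turn outside -1 to 1 is refused whole. A call with a gripper value outside its range is refused whole. The fingers move at their own pace and stop on an object; the grip force is fixed at half the most. Time passes only in rows, so rows that repeat a pose let the fingers close. It gives the time, the measured TCP pose, the force, the opening and the grip force at its end, in the units of the state.
- readout.read_state(): the state, without advancing time (a new reading comes with each control period).
- capture(name): name is "scene" or "top" or "wrist"; returns (picture, depth): 384x512x3 uint8, red, green, blue; 384x512 float32, m along the optical axis (not along the pixel's ray), 0 where there is no reading.
- calibration(name): a dict with "mtx" (3x3 intrinsics, pixels), "k1" (the pictures are not rectified: a ray, as slopes to the right and down, at radius r is drawn at 1 + k1 r^2 times it, then the intrinsics apply), "T" (4x4, takes a point from camera to world coordinates); the wrist camera has in their place "mount" (4x4, takes a point from camera to tool coordinates, whose origin is the TCP and whose axes are the flange's). Camera axes: x right, y down, z forward; pixel columns grow to the right and rows downward; lengths in m; the calibration is good to about 2 mm. A picture is of the moment at which its call begins: read the wrist's pose just before it. calibration takes no time and is no camera call.
- bot.hand_in(): hands the job in; it is judged then, once.
Trained networks look in the newest picture that a camera, given by its name, has taken for a name from the list of things; names that differ only in an ending like _2 or _b are one class to them, and where a whole thing is asked for, a point or a joint stands for the part that bears it (a point fixed in the world has none). Each returns a list of dicts, best first, with "conf" (0 to 1); they miss things now and then, are a little off and sometimes report something else, mostly with a low value. They report only what shows in the picture. A call takes as long as a camera call. They do not tell look-alikes from the thing itself.
- look_for(thing, camera): "extent" ([left, top, right, bottom] in pixels, round what is visible of it).
The state is a dict: "time_s": time; "joint_positions": joint angles; "qvel": joint speeds; "tau": joint torques, N m; "position": TCP position; "tcp_rot": TCP orientation; "force": force on the tool from outside, world axes, zero at the start; "moment": the same for the moment, N m; "opening": opening from 0.0 (shut) to 1.0 (fully open); "grasp_force": force on a finger pad.
Only numpy, scipy, OpenCV 4.12 (cv2) and the standard library are available. Lean on these libraries where they do the work, as an engineer would, in place of code of your own. Each camera call takes 0.05 s, during which the arm holds its last target. There are 200 camera calls.

## Task

Two wooden cam clamps lie on the painting table and one of them has a round grey disc lying loose in it. Turn that clamp's cam lever counter-clockwise (seen from above) just far enough to take up the gap and hold the disc against the sprung cork pad, with the pad pushed back about half of its 15 mm travel, and let go of the lever there. Do not overrun and drive the pad against its block, and leave the empty clamp's lever alone.

Things in the scene. Friction and masses are not known exactly. Their poses are not given: they have to be found in the camera images.
- lever_knob (a point): Centre of the upright black knob (20 mm across, 41 mm tall, top 78 mm above the table) on the end of the lever of the clamp holding the disc, 85 mm from the pivot. It turns counter-clockwise from above to close, 2.7 rad in all, starting 0 to 0.35 rad from its open end; takes about 2.5 N and stays where left. Nothing else in its sweep is higher than 38 mm, but for the lever's pivot screw (41 mm).
- lever_pivot (a point): Point on the same lever's upright pivot axis, level with the top of the flat lever bar (37 mm above the table). Below it the cam, a slippery white nylon disc of 25 mm radius, centre 15 mm off the axis, pushes the grey disc away from the pivot along a channel in the plywood base (175 x 86 mm). The pad is half back after 1.0 to 2.2 rad of turning, depending on where its stop block is screwed down.
- disc_center (a point): Centre of the round grey blank, 50 mm across and 14 mm thick, lying flat and loose in the channel of that clamp between the cam and the cork-faced pad (its underside 8 mm above the table).
- pad (a joint): Sprung pad beyond that disc (cork-faced steel plate, 44 mm wide, 22 mm tall, before a wooden stop block): how far it is pushed back to the block, in m. 0 = at rest, 15 mm of clear gap between plate and block; 0.015 = against the block. Spring 1.8 N at first, 6.3 N fully back. Once the disc meets it, it moves 9 to 16 mm per rad of lever.
- spare_lever_knob (a point): Centre of the like knob on the lever of the other clamp, which is empty; this lever is to be left as it is.
There are look-alikes about, which are no part of the job. What is shaped like the part that bears disc_center but pink is not meant.

How it is judged (in metres and radians):
At the end, for the whole second after the job is handed in: The lever is released and the disc is held flat (within 10 degrees) against the sprung pad, with the pad at rest between 2 and 12 mm of its 15 mm travel; the empty clamp's knob is within 15 mm of where it was (value of joint pad between 0.002 and 0.012 m and velocity of joint pad between -0.004 and 0.004 m/s and angle between disc_center's own z axis and vertical below 0.17 rad and distance of spare_lever_knob from where it was at the start of the episode below 0.015 m); the robot touches nothing.
It fails at once if the lever overran: the pad was driven back more than 13.5 mm, against its block (value of joint pad above 0.0135 m).
It fails at once if the empty clamp's lever was moved by more than 15 mm (distance of spare_lever_knob from where it was at the start of the episode above 0.015 m).
It also fails if it takes over 43 s, if anything falls off the work surface, if the arm or the gripper's body presses on something with over 40 N, if the wrist force passes 120 N, or if a joint passes its speed limit or range.

## Working session

There is one attempt and no reset: what is moved stays moved. The work goes in short steps, Python scripts to look and compute and a shell command to move; the robot and the scene stay as the last step left them, time stands still between calls to the robot, and variables do not carry over. Pictures are saved under pics/ and viewed, at most 10 in all, crops included, and the job is handed in when it is done.

```bash
mkdir -p pics
cat > h.py <<'E'
import numpy as np,cv2
from rig import readout,capture,calibration,bot,look_for
def T(cam):
    c=calibration(cam)
    if 'T' in c: return c,np.array(c['T'])
    s=readout.read_state();M=np.eye(4);M[:3,:3]=s['tcp_rot'];M[:3,3]=s['position']
    return c,M@np.array(c['mount'])
def ray(c,u,v):
    K=np.array(c['mtx']);d=cv2.undistortPoints(np.array([[[u,v]]],float),K,np.array([c['k1'],0,0,0.]))[0,0]
    return np.array([d[0],d[1],1])
def at_z(cam,u,v,z,ct=None):
    c,M=ct or T(cam);d=M[:3,:3]@ray(c,u,v);return M[:3,3]+d*(z-M[2,3])/d[2]
def at_d(cam,u,v,dep,ct=None):
    c,M=ct or T(cam);return M[:3,3]+M[:3,:3]@(ray(c,u,v)*dep)
def save(n,im): cv2.imwrite('pics/'+n+'.png',im[:,:,::-1])
E
python3 - <<'E'
from h import *
ims=[]
for cam in ('scene','top'):
    im,d=capture(cam);ims.append(im);np.save(cam+'.npy',d);cv2.imwrite(cam+'.png',im[:,:,::-1])
    for t in ('lever_knob','lever_pivot','disc_center','pad','spare_lever_knob'):
        for r in look_for(t,cam)[:4]:
            e=r['extent'];u,v=(e[0]+e[2])/2,(e[1]+e[3])/2
            dd=d[int(v),int(u)]
            print(cam,t,round(r['conf'],2),np.round(e),np.round(at_d(cam,u,v,dd),3))
save('top1',cv2.resize(ims[1],(800,600)));save('scene1',cv2.resize(ims[0],(800,600)))
s=readout.read_state();print(s['time_s'],s['position'],s['tcp_rot'],s['opening'])
E
```

```text
scene lever_knob 0.84 [138. 219. 194. 263.] [ 0.519 -0.178  0.038]
scene lever_pivot 0.76 [136. 224. 194. 265.] [ 0.524 -0.183  0.036]
scene lever_pivot 0.26 [180. 257. 207. 286.] [ 0.598 -0.164  0.019]
scene disc_center 0.97 [237. 248. 263. 275.] [ 0.638 -0.063  0.013]
scene disc_center 0.86 [181. 255. 207. 285.] [ 0.598 -0.161  0.021]
scene disc_center 0.66 [215. 217. 238. 233.] [ 0.535 -0.053  0.012]
scene pad 0.62 [191. 275. 213. 293.] [ 0.632 -0.163  0.021]
scene spare_lever_knob 0.8 [296. 147. 336. 170.] [0.5   0.222 0.026]
top lever_knob 0.83 [319. 174. 368. 222.] [ 0.522 -0.182  0.034]
top lever_pivot 0.96 [318. 174. 371. 223.] [ 0.521 -0.183  0.037]
top disc_center 0.92 [265. 126. 290. 149.] [ 0.637 -0.062  0.012]
top disc_center 0.65 [258. 176. 285. 203.] [ 0.538 -0.05   0.01 ]
top disc_center 0.63 [317. 147. 341. 172.] [ 0.594 -0.158  0.02 ]
top pad 0.65 [318. 138. 344. 143.] [ 0.629 -0.16   0.028]
top pad 0.2 [317. 173. 369. 221.] [ 0.524 -0.181  0.035]
top spare_lever_knob 0.57 [106. 182. 155. 213.] [0.521 0.208 0.038]
0.6 [ 0.14905956 -0.60693594  0.29226251] [[ 9.71163020e-01  2.38416419e-01 -1.28339173e-05]
 [ 2.38416418e-01 -9.71163020e-01 -1.87000015e-05]
 [-1.69222133e-05  1.51009333e-05 -1.00000000e+00]] 1.003094905717469
```

View pics/top1.png

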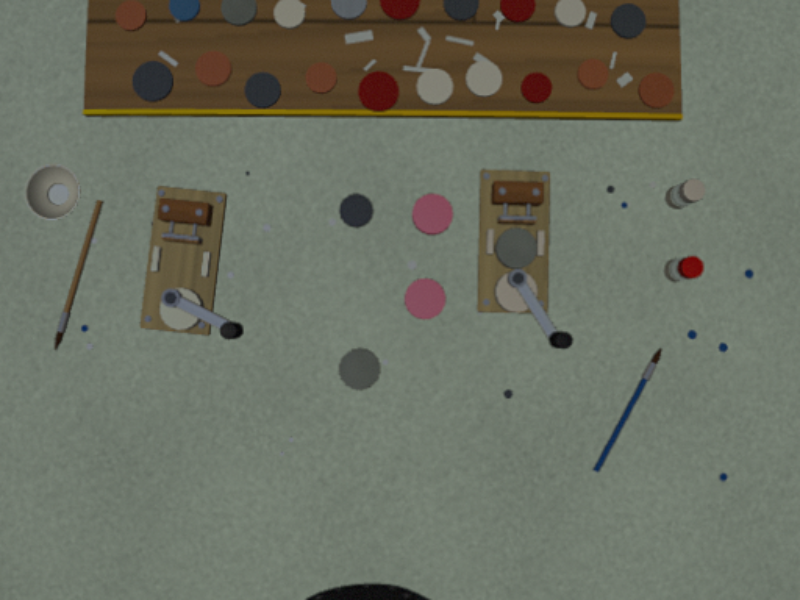

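View pics/scene1.png

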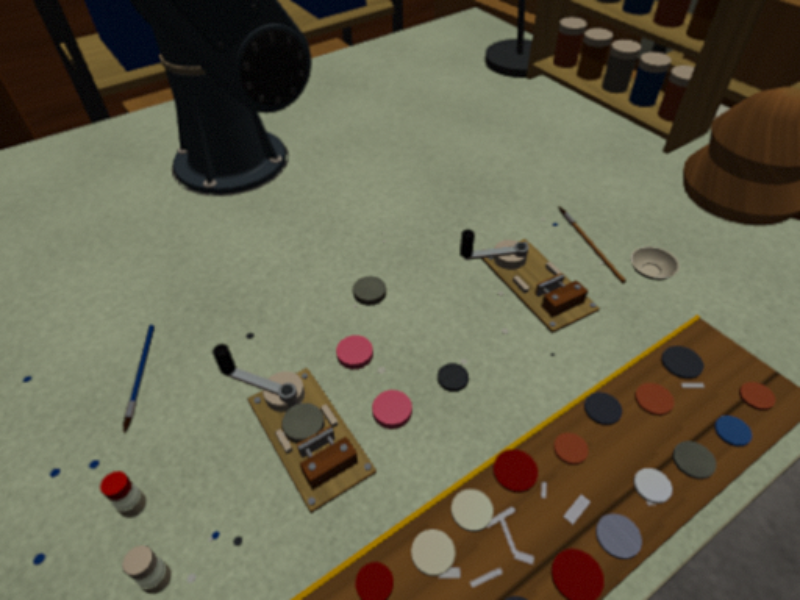

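The pictures show two clamps. In top1, the right clamp holds the grey disc at (516,248), with its pivot at (517,278) and knob at (560,340). The left clamp is empty, with its pivot at (171,297) and knob at (231,330).

These could be mistaken for the disc:
- Pink discs at (432,214) and (425,298).
- A loose grey disc at (360,368).
- A dark disc at (356,210).

The left clamp's knob could be mistaken for the lever knob. I choose the right clamp.

Run:
```python
from h import *
im=cv2.imread('top.png')[:,:,::-1];d=np.load('top.npy')
print(calibration('top')['T'],calibration('wrist')['mount'],calibration('wrist')['mtx'])
ct=T('top')
# depth to world heights in the clamp region
pts=[]
for v in range(160,230):
    for u in range(310,375):
        if d[v,u]>0:
            p=at_d('top',u,v,d[v,u],ct);pts.append([u,v,*p])
pts=np.array(pts);k=pts[pts[:,4]>.06];print('knob top',len(k),k.mean(0).round(3),k[:,4].max())
b=pts[(pts[:,4]>.03)&(pts[:,4]<.045)];print('bar',len(b),b[:,:].min(0).round(3),b.max(0).round(3))
print('pivot',at_z('top',517*.64,278*.64,.041,ct),'knob',at_z('top',561*.64,340*.64,.078,ct),'disc',at_z('top',516*.64,248*.64,.022,ct))
print('block ends',at_z('top',493*.64,193*.64,.03,ct),at_z('top',542*.64,193*.64,.03,ct))
print('base corners',[at_z('top',a*.64,b*.64,.008,ct).round(3) for a,b in((481,170),(550,171),(548,312),(479,310))])
save('crop1',cv2.resize(im[90:240,295:395],(400,600),interpolation=cv2.INTER_CUBIC))
```

```text
[[ 0.00606556 -0.99876655  0.04928065  0.50155745]
 [-0.99989307 -0.00671342 -0.01299165 -0.00426101]
 [ 0.01330646 -0.04919658 -0.99870047  0.9203079 ]
 [ 0.          0.          0.          1.        ]] [[ 7.71566288e-04 -9.57469970e-01 -2.88531908e-01  7.95458705e-02]
 [ 9.99999481e-01  5.46809884e-04  8.59564707e-04 -1.64894715e-03]
 [-6.65235295e-04 -2.88532421e-01  9.57469895e-01 -9.19992507e-02]
 [ 0.00000000e+00  0.00000000e+00  0.00000000e+00  1.00000000e+00]] [[281.57171638   0.         256.56755461]
 [  0.         281.57171638 189.04751247]
 [  0.           0.           1.        ]]
knob top 120 [ 3.59425e+02  2.17033e+02  4.88000e-01 -2.02000e-01  7.50000e-02] 0.08075954344905856
bar 400 [ 3.18e+02  1.72e+02  4.78e-01 -2.03e-01  3.00e-02] [ 3.55e+02  2.22e+02  5.70e-01 -1.36e-01  4.40e-02]
pivot [ 0.55856753 -0.15770324  0.041     ] knob [ 0.48706234 -0.20064852  0.078     ] disc [ 0.59577614 -0.15990645  0.022     ]
block ends [ 0.66048381 -0.131234    0.03      ] [ 0.66112505 -0.18995027  0.03      ]
base corners [array([ 0.693, -0.12 ,  0.008]), array([ 0.692, -0.205,  0.008]), array([ 0.52 , -0.201,  0.008]), array([ 0.522, -0.117,  0.008])]
```

View pics/crop1.png

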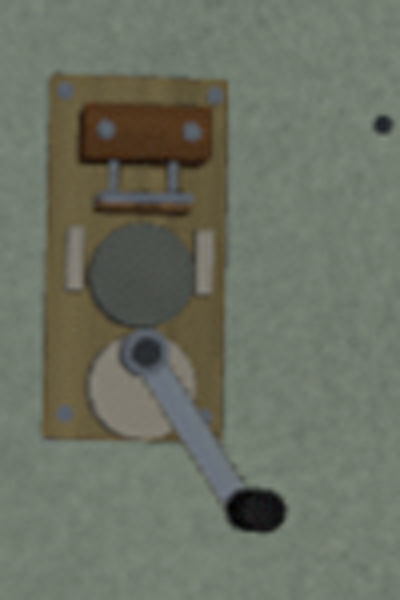

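The crop confirms the choice. The grey disc is at (140,273), just short of the pad at (143,202), and the pivot is at (148,350). The knob's top is at (258,508), which puts it 83 mm from the pivot at about -149°. I'm moving above it.

```bash
python3 -m pendant '[[1,-0.74,0.2,0,0,0,0],[1,-0.74,0.2,0,0,0,0],[1,-0.74,0.2,0,0,0,0],[1,-0.74,0.2,0,0,0,0],[1,-0.74,0.2,0,0,0,0],[1,-0.74,0.2,0,0,0,0],[1,-0.74,0.2,0,0,0,0]]'
python3 -m pendant '[[1,-0.74,0.26,0,0,0,0],[1,-0.74,0.26,0,0,0,0],[1,-0.74,0.26,0,0,0,0],[1,-0.74,0.26,0,0,0,0],[1,-0.74,0.26,0,0,0,0],[1,-0.74,0.26,0,0,0,0],[1,-0.74,0.26,0,0,0,0]]'
python3 -m pendant '[[0.12,-0.09,0,0,0,-0.0956,0],[0.12,-0.09,0,0,0,-0.0956,0],[0.12,-0.09,0,0,0,-0.0956,0],[0.12,-0.09,0,0,0,-0.0956,0],[0.12,-0.09,0,0,0,-0.0956,0]]'
cat > w.py <<'E'
import sys
from h import *
n=sys.argv[1]
s=readout.read_state();ct=T('wrist');im,d=capture('wrist');np.save(n+'.npy',d);cv2.imwrite(n+'.png',im[:,:,::-1])
print('t',s['time_s'],'tcp',np.round(s['position'],4),'yaw',round(np.degrees(np.arctan2(s['tcp_rot'][1][0],s['tcp_rot'][0][0])),2),'F',np.round(s['force'],2),'open',s['opening'],'q',np.round(s['joint_positions'],1))
for t,z in (('lever_knob',.06),('lever_pivot',.037),('disc_center',.022),('pad',.03)):
    for r in look_for(t,'wrist')[:2]:
        e=r['extent'];print(t,round(r['conf'],2),np.round(e),at_z('wrist',(e[0]+e[2])/2,(e[1]+e[3])/2,z,ct).round(4))
# rectified ortho view at z=.022: 0.25 mm... 1px=0.3mm, rows = -x, cols=-y
K=np.array(ct[0]['mtx']);M=ct[1];x0,y0=.72,-.07;sc=.0004
H,W=600,480
X,Y=np.meshgrid(x0-sc*np.arange(H),y0-sc*np.arange(W),indexing='ij')
P=np.stack([X,Y,np.full_like(X,.025)],-1).reshape(-1,3)
p=(P-M[:3,3])@M[:3,:3];q=p[:,:2]/p[:,2:];q*=1+ct[0]['k1']*(q**2).sum(1,keepdims=True)
mp=(q*K[0,0]+K[:2,2]).astype(np.float32).reshape(H,W,2)
o=cv2.remap(im,mp[...,0],mp[...,1],cv2.INTER_CUBIC);save(n+'_o',o)
E
python3 w.py w1
```

```text
time_s: 1.3
position: [0.3088, -0.4147, 0.2524]
tcp_rot: [[0.97, 0.241, -0.0], [0.241, -0.97, -0.0], [-0.0, 0.0, -1.0]]
force: [-0.8, 0.1, 0.3]
opening: 0.522
grasp_force: 0.0
time_s: 2.0
position: [0.4678, -0.2248, 0.2002]
tcp_rot: [[0.971, 0.24, 0.001], [0.24, -0.971, -0.001], [0.0, 0.001, -1.0]]
force: [-0.2, -0.2, -0.8]
opening: 0.5
grasp_force: 0.0
time_s: 2.5
position: [0.4855, -0.2025, 0.2005]
tcp_rot: [[0.859, 0.511, 0.0], [0.511, -0.859, -0.001], [0.0, 0.001, -1.0]]
force: [0.2, -0.3, 0.3]
opening: 0.497
grasp_force: 0.0
t 2.5 tcp [ 0.4855 -0.2025  0.2005] yaw 30.74 F [ 0.23 -0.25  0.3 ] open 0.49686300844044307 q [-34.8  30.3 101.3  -0.   48.3  24.5]
lever_knob 0.94 [215.  86. 273. 217.] [ 0.5162 -0.171   0.06  ]
lever_pivot 0.87 [218.  84. 274. 220.] [ 0.5126 -0.1738  0.037 ]
disc_center 0.8 [119.  27. 173.  87.] [ 0.538  -0.0561  0.022 ]
disc_center 0.55 [252.  31. 306.  93.] [ 0.5946 -0.1592  0.022 ]
pad 0.97 [280.   1. 323.  47.] [ 0.6277 -0.1598  0.03  ]
```

View pics/w1_o.png

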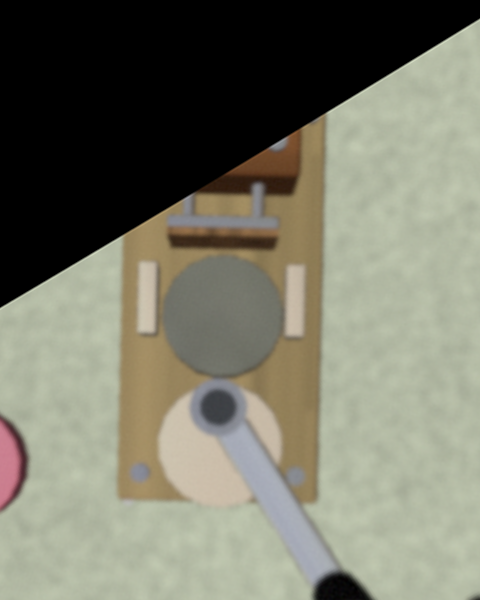

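The rectified close view (0.4 mm per pixel) shows:
- **Disc:** centre at (223,315).
- **Pad:** cork face at v of about 237, so the gap from disc to pad is about 7 mm.
- **Lever:** pivot at (219,407), with the bar running toward the knob at (345,590).

The target is a disc centre x of about 0.608, which needs about 1.75 rad of turn. Next I'll descend, cage the knob and swing 1.1 rad.

```bash
python3 -m pendant '[[0.002,0.007,0.2,0,0,0,0],[0.002,0.007,0.42,0,0,0,0],[0.002,0.007,0.42,0,0,0,0],[0.002,0.007,0.42,0,0,0,0.4],[0.002,0.007,0.42,0,0,0,0.4],[0.002,0.007,0.42,0,0,0,0.4]]'
python3 -m pendant '[[0.0042,0.0593,0,0,0,-0.0446,0.4],[0.0165,0.1175,0,0,0,-0.0891,0.4],[0.0369,0.1733,0,0,0,-0.1337,0.4],[0.0649,0.2258,0,0,0,-0.1783,0.4],[0.1,0.2738,0,0,0,-0.2228,0.4],[0.1414,0.3165,0,0,0,-0.2674,0.4],[0.1883,0.353,0,0,0,-0.3119,0.4],[0.2398,0.3825,0,0,0,-0.3565,0.4]]'
python3 w.py w2
```

```text
time_s: 3.35
position: [0.4882, -0.2026, 0.1187]
tcp_rot: [[0.857, 0.515, 0.004], [0.515, -0.857, -0.003], [0.002, 0.005, -1.0]]
force: [-1.1, -0.0, 0.2]
opening: 0.338
grasp_force: 0.0
time_s: 4.15
position: [0.567, -0.2421, 0.1182]
tcp_rot: [[-0.096, 0.995, -0.001], [0.995, 0.096, 0.001], [0.001, -0.001, -1.0]]
force: [-1.9, 1.8, -0.1]
opening: 0.299
grasp_force: 1.2
t 4.15 tcp [ 0.567  -0.2421  0.1182] yaw 95.5 F [-1.86  1.82 -0.07] open 0.29928508999658693 q [-33.5  42.8  90.4  -0.   46.8 -39. ]
lever_knob 0.93 [203.  78. 280. 257.] [ 0.5542 -0.1951  0.06  ]
lever_pivot 0.92 [199.  76. 282. 261.] [ 0.5529 -0.2008  0.037 ]
disc_center 0.56 [281.  63. 358. 143.] [ 0.5992 -0.1568  0.022 ]
pad 0.58 [349.  71. 379. 150.] [ 0.6257 -0.1588  0.03  ]
```

View pics/w2_o.png

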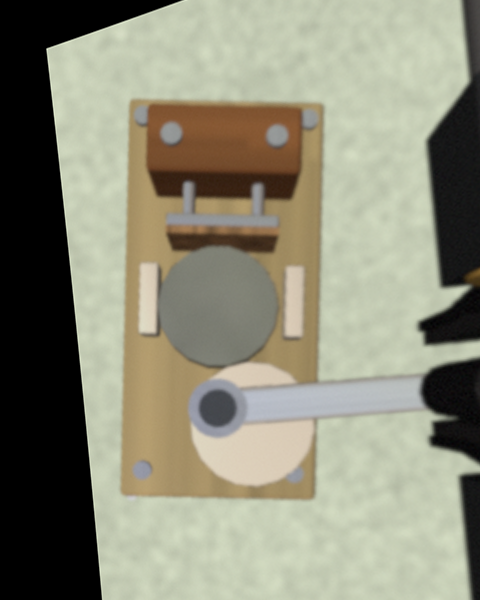

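The swing worked. The lever is now at about -85° (1.08 rad turned), and the disc centre at (219,306) is about 3.5 mm short of the cork. The model says about 0.72 rad remains, so I'll do 0.5 and look again.

```bash
python3 -m pendant '[[0.0021,0.0424,0,0,0,-0.0318,0.4],[0.0085,0.0844,0,0,0,-0.0637,0.4],[0.019,0.1256,0,0,0,-0.0955,0.4],[0.0335,0.1655,0,0,0,-0.1273,0.4],[0.052,0.2038,0,0,0,-0.1592,0.4],[0.052,0.2038,0,0,0,-0.1592,0.4],[0.052,0.2038,0,0,0,-0.1592,0.4]]'
python3 w.py w3
```

```text
time_s: 5.1
position: [0.607, -0.2289, 0.1166]
tcp_rot: [[-0.554, 0.832, 0.001], [0.832, 0.554, -0.0], [-0.001, 0.0, -1.0]]
force: [0.2, -0.9, 0.4]
opening: 0.304
grasp_force: 0.2
t 5.1 tcp [ 0.607  -0.2289  0.1166] yaw 123.65 F [ 0.21 -0.91  0.36] open 0.3035334456777797 q [-30.5  44.7  85.5   0.   49.8 -64.2]
disc_center 0.85 [398.   0. 482.  74.] [ 0.6328 -0.0675  0.022 ]
disc_center 0.74 [278.  95. 352. 173.] [ 0.6049 -0.1559  0.022 ]
```

View pics/w3_o.png

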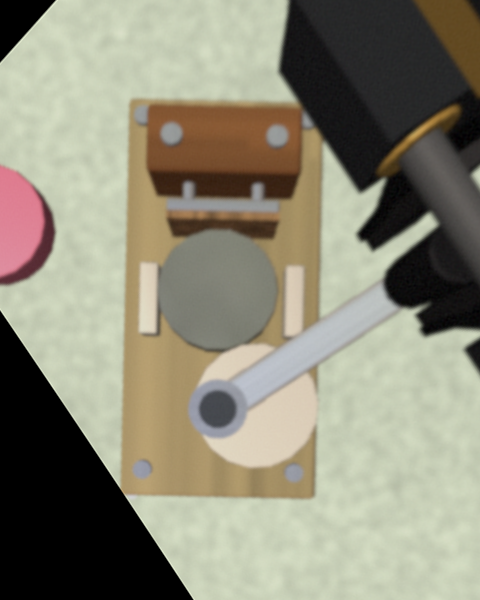

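In w3 the plate has moved back from v=214 to v=198, which is about 6 to 7 mm. The disc at (218,290) is seated against the cork, and a gap of about 7 mm to the block remains. That is close to half travel, so I'll release here and lift.

```bash
python3 -m pendant '[[0.052,0.2038,0,0,0,-0.1592,0.4],[0,0,0,0,0,0,0],[0,0,0,0,0,0,0],[0,0,0,0,0,0,0]]' --help 2>&1 | head -0
python3 -m pendant '[[0,0,0,0,0,0,0],[0,0,0,0,0,0,0],[0,0,0,0,0,0,0],[0,0,-0.2,0,0,0,0],[0,0,-0.45,0,0,0,0],[0,0,-0.6,0,0,0,0],[0,0,-0.6,0,0,0,0]]'
python3 w.py w4
```

```text
time_s: 6.05
position: [0.6099, -0.2301, 0.2421]
tcp_rot: [[-0.557, 0.831, 0.01], [0.831, 0.557, -0.006], [-0.011, 0.005, -1.0]]
force: [0.4, -0.4, 0.2]
opening: 0.502
grasp_force: 0.0
t 6.05 tcp [ 0.6099 -0.2301  0.2421] yaw 123.83 F [ 0.37 -0.4   0.23] open 0.5023810758943342 q [-30.5  35.3  81.1   0.   62.9 -64.3]
lever_knob 0.89 [222.  81. 268. 195.] [ 0.5752 -0.1963  0.06  ]
lever_pivot 0.6 [221.  78. 271. 197.] [ 0.5767 -0.1975  0.037 ]
disc_center 0.97 [270.  96. 314. 143.] [ 0.6078 -0.1561  0.022 ]
disc_center 0.72 [272.   2. 312.  13.] [ 0.5459 -0.0698  0.022 ]
pad 0.77 [295. 118. 327. 156.] [ 0.6351 -0.1595  0.03  ]
```

View pics/w4_o.png

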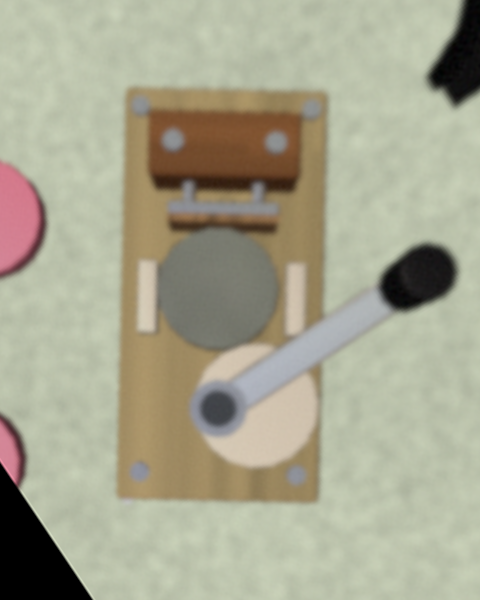

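The lever stayed at (418,275), the disc touches the cork at v of about 229, and the plate-to-block gap is about 8 mm, so the pad is back about 6 to 7 mm. The gripper is clear, so I'm handing in.

```bash
python3 -c "
from rig import bot
print(bot.hand_in())"
```

```text
the job is handed in; nothing more can be done
None
```

The disc is held flat against the cork pad, which is pushed back about 6–7 mm of its 15 mm (estimated from the images); the lever is released, the arm is clear, the empty clamp was not approached, and the job is handed in, though no verdict came back.

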